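# Open the dispenser tank for topping up

### The arm

A 6-joint arm with a two-finger parallel gripper is mounted at the origin on the work surface. World frame = base frame: x ahead of the robot, y to its left, z up, the work surface at z = 0. Lengths are in mm, angles in rad, forces in N, time in s.
With the tool pointing down it reaches from about 425 to 950 mm from the base axis. Payload 14.7 kg.
Tool frame: the origin (TCP) lies at the very end of the fingers, on their centre line; the grasp point (between the pads) lies 19 mm behind it; z points along the fingers, x is the direction in which the jaws open and shut, and the axes are right-handed (so a half turn about z gives the same grasp; the last joint's range is limited). The gripper opens to 85 mm and grips with 20 to 120 N. Pads are 22 mm wide; open, the fingers measure 114 mm over their backs; the gripper's body (76 mm by 85 mm) begins 54 mm behind the grasp point. The pads swing forward as they close: fully open they stand 13 mm farther back than shut.
Start: joints at [1.242, 0.48, 1.596, -0, 1.065, -0.047], TCP at [180.731, 624.363, 231.297] pointing down, gripper open.
Joint ranges: [-2.75, 2.75], [-0.82, 2.05], [0.23, 2.67], [-1.56, 4.7], [0.09, 2.69], [-2.92, 2.92]. Speed limits (rad/s): [1.89, 1.89, 2.39, 3.01, 3.01, 3.01].

### API

Orientations are given as [roll, pitch, yaw] about the fixed x, y, z axes, in that order (R = Rz(yaw) Ry(pitch) Rx(roll)).
In Python, from cell import ctrl, cams gives the robot as it stands.
- The arm moves only by the shell command python3 -m creep 'ROWS' [FORCE]. ROWS is JSON, a list that holds one entry, the list of rows, each a list of 7 numbers: the shift along the tool's x, y, z in cm, then the turn, a rotation vector about the tool's x, y, z in rad, then the closure, from 0 (fully open) to 1 (shut). A call has 1 to 20 rows; each row is the pose to reach, as a shift and turn from the pose commanded when the call began, along the tool's axes at that moment; what a row does not reach only later rows make up. A row lasts 1/8 s, in which the tool goes at most 62.5 mm and 10.7 degrees, less where a joint would pass 70% of its speed; a pose out of reach is approached as far as the arm can. A call with a gripper value outside its range is refused whole. The fingers move at their own pace and stop on an object; FORCE is the grip in N (left out, the last holds). Time passes only in rows, so rows that repeat a pose let the fingers close. It gives the time, the measured TCP pose, the force and the opening at its end, in the units of the state.
- ctrl.observe(): the state, without advancing time (a new reading comes with each control period).
- cams.capture(name): name is "scene" or "top" or "wrist"; returns a dict with "image" (384x512x3 uint8, blue, green, red), "fovy" (degrees; the focal length in pixels is half the picture's height over the tangent of half this angle, whatever the lens; pixels are square), "cx", "cy" (the principal point, pixels), "rvec" (rotation vector, rad) and "tvec" (3), from world to camera coordinates, as OpenCV has them; the wrist camera has in their place "hand_eye" (4x4, takes a point from camera to tool coordinates, whose origin is the TCP and whose axes are the tool frame's). Camera axes: x right, y down, z forward; pixel columns grow to the right and rows downward; lengths in mm; the calibration is good to about 2 mm. A picture is of the moment at which its call begins: read the wrist's pose just before it. There is no depth.
- ctrl.job_done(): hands the job in, once; it reports no verdict.
The state is a dict: "time": time; "qpos": joint angles; "qvel": joint speeds; "joint_torque": joint torques, N m; "eef_pos": TCP position; "orientation": TCP orientation; "wrist_force": force on the tool from outside, world axes, zero at the start; "wrist_torque": the same for the moment, N m; "opening": finger opening in mm.
Only numpy, scipy, OpenCV 4.12 (cv2) and the standard library are available. Lean on these libraries where they do the work, as an engineer would, in place of code of your own. Each camera call takes 0.05 s, during which the arm holds its last target.

### The job

Get the drinks dispenser ready for topping up: first stand the steel dosing cup upright in the middle of the small raised stand and let go of it. Then unscrew the orange cap, whose thread may be left- or right-handed, so find by feel which way it comes loose; lift it straight off and finish while still holding it in the gripper, level and still, at least 8 cm above where it sat. Leave the dark cap and the other things on the worktop as they are.

Things in the scene. Friction and masses are not known exactly. Their poses are not given: they have to be found in the camera images.
- cup_mid (a point): Steel dosing cup, open at the top, straight-walled: outside diameter 52 mm, 70 mm tall, wall 2.5 mm, about 110 g, standing loose on the worktop. The point is its centre, 35 mm above its underside; z is its axis. It can be gripped across its outside from above.
- stand_top (a point): Small fixed stand: a 44 mm round wooden plate on a thin post with a 70 mm round foot, 80 mm high. The point is the centre of the plate's top face; z is up. Nothing overhangs it. The cup and the stand may each be on the left or the right.
- orange_cap_mid (a point): Orange round fluted cap, 45 mm across, 36 mm tall, about 90 g, with a white pointer line on top from its middle outwards (its own +x). It closes one of the dispenser's two tanks. The point is its centre, 18 mm above its lower rim, 172 mm above the worktop when seated; its lower rim is then 4 mm above the flat tank top. The neck inside stands 30 mm above the tank top: raise the cap 26 mm to clear it.
- orange_cap_top (a point): The centre of the orange cap's top face. Its coarse thread's hand varies and cannot be seen. From above, one way it turns freely about 75 degrees to a strong stop, and from 60 degrees to the stop it lifts straight off; the other way it is blocked after some 4 degrees (fingers may slip round it). In the thread it can rise only 2 mm. At first the pointer lies along the dispenser's +x.
- machine: Fixed twin-tank drinks dispenser: black plinth 150 x 300 x 25 mm, two upright steel tanks of 110 mm diameter, flat tops 150 mm above the worktop, axes 80 mm either side of its middle along its y; a black back rail 80 mm tall on the +x side; small taps reaching 84 mm out in front (-x), up to 71 mm high. The origin is the centre of the underside; x points away from the taps, z up.
- dark_cap_mid (a point): The dispenser's other cap, charcoal, the same shape and size as the orange one, on the other tank; leave it alone. The point is its centre, 172 mm above the worktop.
- mill: turned dark-wood pepper mill, 54 mm across, 150 mm tall; a bystander, loose on the worktop. The origin is the centre of its underside.
- jar_green: spice jar with a green lid, 44 mm across, 100 mm tall; a bystander, loose on the worktop. The origin is the centre of its underside.
- jar_red: spice jar with a red lid, 44 mm across, 100 mm tall; a bystander, loose on the worktop. The origin is the centre of its underside.
- mug: blue mug, 80 mm across, 90 mm tall, handle to the side; a bystander, loose on the worktop. The origin is the centre of its underside.
- oil: green glass oil bottle, 60 mm across, 170 mm tall; a bystander, loose on the worktop. The origin is the centre of its underside.
There are look-alikes about, which are no part of the job. Leave any blue or purple look-alike of the part that bears cup_mid alone.

How it is judged (in metres and radians):
On the way, in this order (a step that is already met when the one before it is completed fails the run):
1. the cup stands upright on the stand, let go (horizontal distance between cup_mid and stand_top below 0.014 m and z of cup_mid in the frame of stand_top between 0.03 and 0.04 m and angle between cup_mid's own z axis and vertical below 0.12 rad and contact force between the fingers and cup below 0.05 N), for 0.3 s.
2. the orange cap has been turned in its thread, still seated (angle between the x axis of orange_cap_mid and the x axis of machine, either way round above 0.8 rad and z of orange_cap_mid in the frame of machine below 0.182 m and horizontal distance between orange_cap_mid and machine below 0.086 m), for 0.05 s.
At the end, for the whole second after the job is handed in: The cup stands upright (7 deg) on the stand, within 14 mm of its axis, untouched. The orange cap, turned in its thread and lifted off, is held still by the fingers alone, level within 14 deg, its centre at least 240 mm above the worktop (68 mm above its seat) (all of step 1 and height (world z) of orange_cap_mid above 0.24 m and angle between orange_cap_mid's own z axis and vertical below 0.25 rad and contact force between the fingers and orange_cap above 1 N and linear speed of orange_cap below 0.03 m/s); the arm keeps its last pose, push and grip.
It fails at once if the dark cap is moved or turned (distance of dark_cap_mid from where it was at the start of the episode above 0.012 m or angle between the x axis of dark_cap_mid and the x axis of machine, either way round above 0.35 rad).
It fails at once if a bystander is shifted by 30 mm or tipped (distance of any of mill, jar_green, jar_red, mug, oil from where it was at the start of the episode above 0.03 m or angle between any of mill, jar_green, jar_red, mug, oil's own z axis and vertical above 0.4 rad).
It fails at once if the cup is knocked over (angle between cup_mid's own z axis and vertical above 0.8 rad).
It also fails if it takes over 66 s, if anything falls off the work surface, if the arm or the gripper's body presses on something with over 40 N, if the wrist force passes 120 N, or if a joint passes its speed limit or range.

## Working session

There is one attempt and no reset: what is moved stays moved. The work goes in short steps, Python scripts to look and compute and a shell command to move; the robot and the scene stay as the last step left them, time stands still between calls to the robot, and variables do not carry over. Pictures are saved under pics/ and viewed, and the job is handed in when it is done.

```bash
ls; mkdir -p pics; python3 - <<'E'
from cell import ctrl,cams
import cv2,numpy as np
s=ctrl.observe()
for k,v in s.items(): print(k,np.round(v,3).tolist())
for n in ("scene","top","wrist"):
    c=cams.capture(n); cv2.imwrite(f"pics/{n}0.png",c["image"])
    print(n,{k:np.round(v,3).tolist() for k,v in c.items() if k!="image"})
E
```

```text
pics
time 0.0
qpos [1.242, 0.481, 1.597, -0.0, 1.065, -0.047]
qvel [-0.001, 0.002, 0.0, -0.0, 0.001, 0.001]
joint_torque [0.004, -95.065, -43.019, 0.0, 0.012, -0.0]
eef_pos [180.595, 623.96, 230.656]
orientation [-3.142, 0.001, 1.289]
wrist_force [0.219, 0.401, 0.429]
wrist_torque [0.047, 0.025, -0.018]
opening 85.438
scene {'fovy': 48.866, 'cx': 258.551, 'cy': 187.861, 'rvec': [1.813, 1.545, -0.751], 'tvec': [-58.566, -255.868, 1659.249]}
top {'fovy': 46.152, 'cx': 251.297, 'cy': 196.036, 'rvec': [2.165, -2.129, 0.161], 'tvec': [-5.44, 571.08, 1544.973]}
wrist {'fovy': 63.198, 'cx': 256.101, 'cy': 189.202, 'hand_eye': [[1.0, 0.001, -0.0, -0.472], [-0.001, 0.948, 0.319, -81.859], [0.0, -0.319, 0.948, -142.187], [0.0, 0.0, 0.0, 1.0]]}
```

View pics/scene0.png

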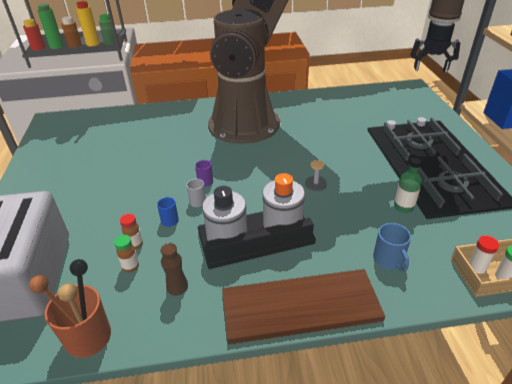

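View pics/top0.png

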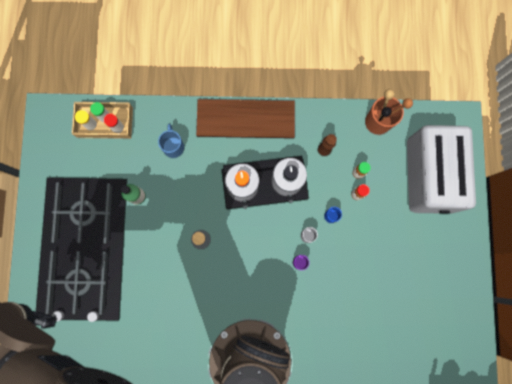

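View pics/wrist0.png

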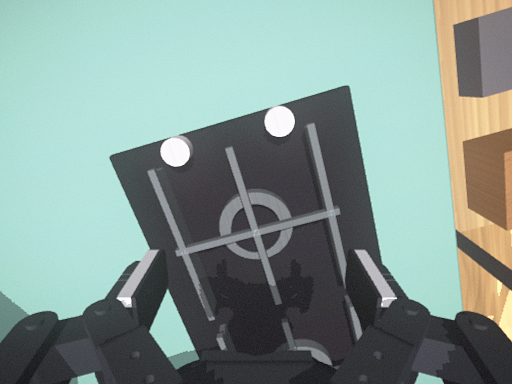

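Candidates for the cup: steel (top 309,234; scene 196,193), blue (top 333,214; scene 168,212) and purple (top 301,262; scene 204,173). By the description the grey one is the cup. For the caps, orange is at top 242,177 and dark at 291,172. I'll check these in close crops.

```bash
cat > h.py <<'E'
import cv2,numpy as np
from cell import ctrl,cams
from scipy.spatial.transform import Rotation as Ro
def K(c):
    h,w=c["image"].shape[:2]; f=h/2/np.tan(np.radians(c["fovy"])/2)
    return np.array([[f,0,c["cx"]],[0,f,c["cy"]],[0,0,1]])
def pose(c,s=None):  # camera->world R,t
    if "rvec" in c:
        R=Ro.from_rotvec(np.ravel(c["rvec"])).as_matrix(); return R.T,-R.T@np.ravel(c["tvec"])
    Rt=Ro.from_euler("xyz",s["orientation"]).as_matrix(); H=np.array(c["hand_eye"])
    return Rt@H[:3,:3],Rt@H[:3,3]+np.array(s["eef_pos"])
def ray(c,px,s=None):
    R,t=pose(c,s); d=R@np.linalg.inv(K(c))@np.array([px[0],px[1],1.]); return t,d/np.linalg.norm(d)
def onz(c,px,z,s=None):
    t,d=ray(c,px,s); return t+d*(z-t[2])/d[2]
def proj(c,p,s=None):
    R,t=pose(c,s); q=K(c)@(R.T@(np.array(p,float)-t)); return q[:2]/q[2]
def two(r1,r2):
    (a,u),(b,v)=r1,r2
    k=np.linalg.lstsq(np.stack([u,-v],1),b-a,rcond=None)[0]
    p,q=a+k[0]*u,b+k[1]*v; return (p+q)/2,np.linalg.norm(p-q)
E
python3 - <<'E'
from h import *
t=cv2.imread("pics/top0.png"); s=cv2.imread("pics/scene0.png")
a=cv2.resize(t[150:275,185:345],(800,600)[:2] and (768,600),interpolation=cv2.INTER_CUBIC)
cv2.imwrite("pics/topcrop.png",a)
cv2.imwrite("pics/scenecrop.png",cv2.resize(s[150:270,150:350],(800,480),interpolation=cv2.INTER_CUBIC))
E
```

```text
(no output)
```

View pics/topcrop.png

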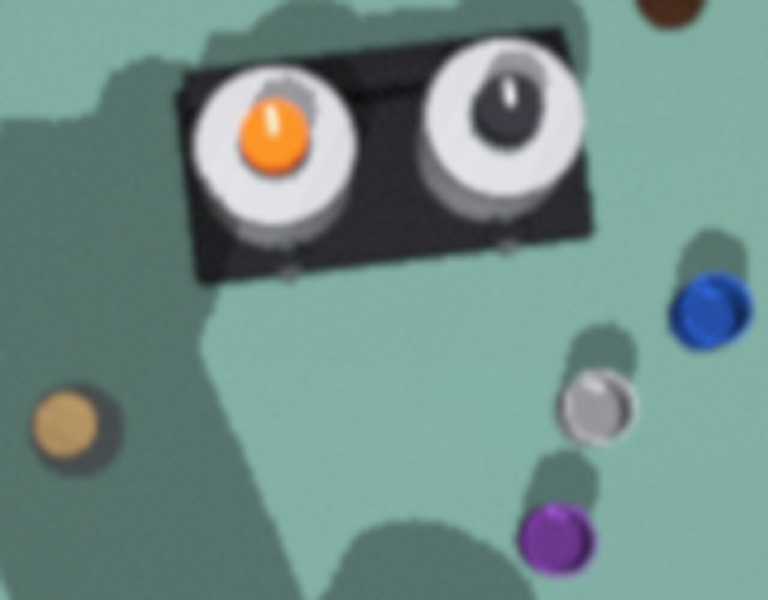

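View pics/scenecrop.png

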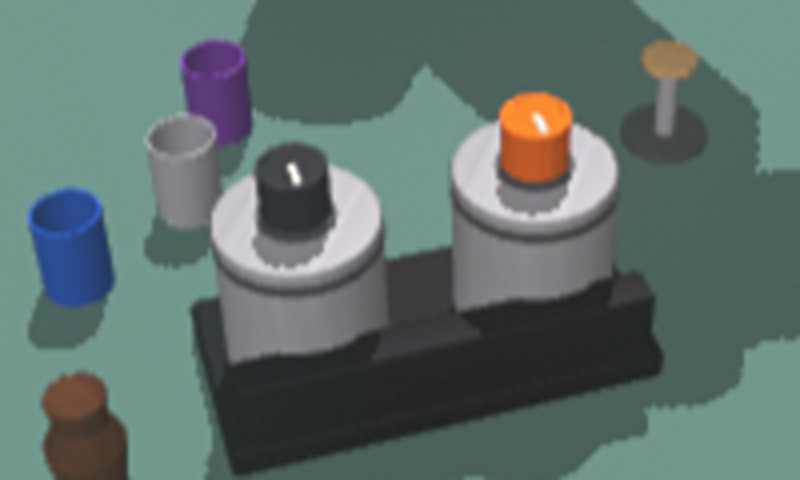

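```bash
python3 - <<'E'
from h import *
ct=cams.capture("top"); cs=cams.capture("scene")
T=lambda u,v:((u+.5)/4.8+184.5,(v+.5)/4.8+149.5)
S=lambda u,v:((u+.5)/4+149.5,(v+.5)/4+149.5)
P=dict(cup=((598,406),(182,137),70),stand=((66,424),(670,60),80),ocap=((274,130),(536,117),190),dcap=((508,105),(291,166),190),
 blue=((711,311),(67,211),70),purple=((557,539),(215,60),70))
for n,(a,b,z) in P.items():
    r1,r2=ray(ct,T(*a)),ray(cs,S(*b)); p,e=two(r1,r2)
    print(n,"tri",p.round(1),"gap",e.round(1),"top@z",onz(ct,T(*a),z).round(1),"sc@z",onz(cs,S(*b),z).round(1))
    print("  r",np.hypot(*p[:2]).round())
# pointer directions
for n,a,b in(("o",(268,100),(275,133)),("d",(508,80),(512,108))):
    d=onz(ct,T(*a),190)-onz(ct,T(*b),190);print(n,np.degrees(np.arctan2(d[1],d[0])))
# plinth edges front bottom (z~0/25)
for q in ((205,282),(592,235),(182,80),(560,35)):print(onz(ct,T(*q),25).round(1))
# bystanders
for n,p in dict(mug=(172,145),oil=(135,195),green=(364,168),red=(362,191),mill=(327,146)).items(): print(n,onz(ct,p,90).round())
print(ctrl.observe()["time"])
E
```

```text
cup tri [ 438.6 -196.2   68.8] gap 0.6 top@z [ 438.6 -195.7   70. ] sc@z [ 440.1 -196.4   70. ]
  r 481.0
stand tri [419.1 181.5  76.4] gap 0.2 top@z [419.  181.2  80. ] sc@z [423.7 179.9  80. ]
  r 457.0
ocap tri [611.4  36.2 190.2] gap 0.4 top@z [611.5  36.4 190. ] sc@z [611.1  36.  190. ]
  r 612.0
dcap tri [ 631.4 -121.   189. ] gap 1.8 top@z [ 631.2 -120.   190. ] sc@z [ 632.4 -122.   190. ]
  r 643.0
blue tri [ 508.1 -278.7   68.3] gap 2.9 top@z [ 507.9 -276.9   70. ] sc@z [ 509.8 -279.9   70. ]
  r 580.0
purple tri [ 344.4 -167.2   67.7] gap 0.6 top@z [ 344.4 -166.6   70. ] sc@z [ 347.4 -167.4   70. ]
  r 383.0
o 12.893017988502912
d 8.203401607881554
[528.   88.4  25. ]
[ 567.9 -197.5   25. ]
[679.9 109.3  25. ]
[ 719.3 -173.7   25. ]
mug [738. 282.  90.]
oil [561. 401.  90.]
green [ 668. -383.   90.]
red [ 588. -374.   90.]
mill [ 744. -256.   90.]
0.25
```

```bash
cat >> h.py <<'E'
def row(p,yaw_deg,s=None):
    """row numbers (cm, rad) from the current pose to a tool-down pose at p (mm) with the jaw axis at yaw"""
    s=s or ctrl.observe(); R0=Ro.from_euler("xyz",s["orientation"]); R1=Ro.from_euler("xyz",[np.pi,0,np.radians(yaw_deg)])
    d=R0.inv().apply(np.array(p,float)-s["eef_pos"])/10; r=(R0.inv()*R1).as_rotvec()
    print("row",d.round(2).tolist(),r.round(3).tolist(),"mm",round(float(np.linalg.norm(d))*10),"yaw now",np.degrees(s["orientation"][2]).round(1))
E
python3 - <<'E'
from h import *
row([480,150,260],60); row([439,-196,190],55)
E
```

```text
row [-37.22, 41.94, -2.88] [0.0, 0.001, 0.242] mm 562 yaw now 73.9
row [-71.6, 47.63, 4.14] [0.0, 0.001, 0.329] mm 861 yaw now 73.9
```

```bash
python3 -m creep '[[[-37.2,41.9,-2.9,0,0,0.24,0],[-37.2,41.9,-2.9,0,0,0.24,0],[-37.2,41.9,-2.9,0,0,0.24,0],[-37.2,41.9,-2.9,0,0,0.24,0],[-37.2,41.9,-2.9,0,0,0.24,0],[-37.2,41.9,-2.9,0,0,0.24,0],[-37.2,41.9,-2.9,0,0,0.24,0],[-37.2,41.9,-2.9,0,0,0.24,0],[-37.2,41.9,-2.9,0,0,0.24,0],[-71.6,47.6,4.1,0,0,0.33,0],[-71.6,47.6,4.1,0,0,0.33,0],[-71.6,47.6,4.1,0,0,0.33,0],[-71.6,47.6,4.1,0,0,0.33,0],[-71.6,47.6,4.1,0,0,0.33,0],[-71.6,47.6,4.1,0,0,0.33,0],[-71.6,47.6,4.1,0,0,0.33,0],[-71.6,47.6,4.1,0,0,0.33,0],[-71.6,47.6,4.1,0,0,0.33,0]]]'
python3 - <<'E'
from h import *
s=ctrl.observe(); print(s["time"],np.round(s["eef_pos"],1),s["orientation"],np.round(s["qpos"],2))
c=cams.capture("wrist"); cv2.imwrite("pics/w1.png",c["image"])
print(proj(c,[438.6,-196,70],s))
E
```

```text
time: 2.5
eef_pos: [439.1, -194.8, 190.5]
orientation: [3.141, -0.0, 0.96]
wrist_force: [-0.3, -0.4, -0.4]
opening: 85.5
2.5 [ 439.1 -194.8  190.5] [ 3.14145419e+00 -1.15785441e-04  9.60256720e-01] [-0.48  0.3   2.02  0.    0.82 -1.44]
[255.13706361 182.32643032]
```

View pics/w1.png

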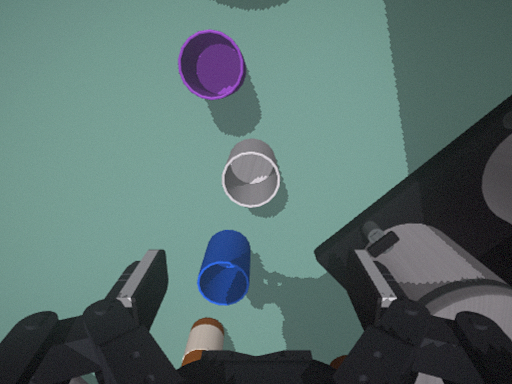

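The wrist picture shows the steel cup's rim centred near (251,180). The prediction was (255,182), so they agree to about 2 mm. Blue is below it at (224,283) and purple above at (212,65), and both lie off the jaw line.

```bash
python3 - <<'E'
from h import *
s=ctrl.observe()
c=cams.capture("wrist")
im=c["image"].astype(int); sat=im.max(2)-im.min(2)
m=((sat<28)&(im.min(2)>150)).astype(np.uint8); m[:130]=0;m[225:]=0;m[:,:200]=0;m[:,310:]=0
cs,_=cv2.findContours(m,0,1)
k=max(cs,key=cv2.contourArea); print(len(k),cv2.fitEllipse(k))
e=cv2.fitEllipse(cv2.convexHull(k))[0]
p=onz(c,(251,180),70,s); q=onz(c,e,70,s); print(p,q, e)
print("rim dia", np.linalg.norm(onz(c,(222,180),70,s)-onz(c,(280,180),70,s)))
row([*((p+np.array([438.8,-196,70]))/2)[:2],28],55)
E
```

```text
160 ((250.3004150390625, 178.93698120117188), (55.344947814941406, 57.452510833740234), 94.0904312133789)
[ 434.83779439 -197.74828265   70.        ] [ 433.67637637 -197.74885822   70.        ] (250.23739624023438, 178.96266174316406)
rim dia 51.01272865918144
row [-0.3, -0.08, 16.26] [0.0, -0.0, 0.001] mm 163 yaw now 55.0
```

```bash
python3 -m creep '[[[-0.3,-0.1,4,0,0,0,0],[-0.3,-0.1,9,0,0,0,0],[-0.3,-0.1,13,0,0,0,0],[-0.3,-0.1,15,0,0,0,0],[-0.3,-0.1,16.2,0,0,0,0],[-0.3,-0.1,16.2,0,0,0,0],[-0.3,-0.1,16.2,0,0,0,0]]]'
python3 - <<'E'
from h import *
s=ctrl.observe(); c=cams.capture("wrist"); cv2.imwrite("pics/w2.png",c["image"]); print(s["time"])
p=np.array(s["eef_pos"]); p[2]=70; print(proj(c,p,s))
E
```

```text
time: 3.48
eef_pos: [436.9, -197.8, 29.1]
orientation: [3.14, -0.0, 0.959]
wrist_force: [-0.4, -0.2, 0.7]
opening: 85.3
3.475
[257.03893014 304.74259003]
```

View pics/w2.png

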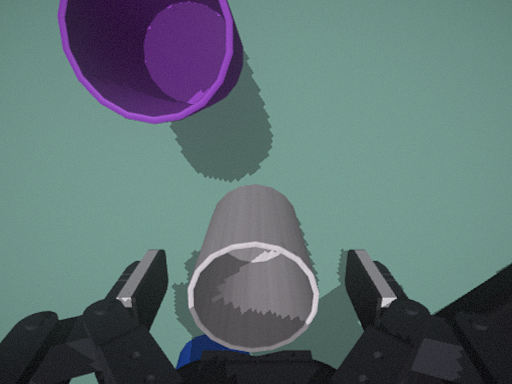

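The rim is centred at (254,297) and the tool axis projects to (257,305), so I'll shift about 3 mm towards -y and then grip.

```bash
python3 -m creep '[[[-0.1,-0.3,0.1,0,0,0,0],[-0.1,-0.3,0.1,0,0,0,0],[-0.1,-0.3,0.1,0,0,0,1],[-0.1,-0.3,0.1,0,0,0,1],[-0.1,-0.3,0.1,0,0,0,1],[-0.1,-0.3,0.1,0,0,0,1],[-0.1,-0.3,0.1,0,0,0,1],[-0.1,-0.3,0.1,0,0,0,1],[-0.1,-0.3,0.1,0,0,0,1],[-0.1,-0.3,0.1,0,0,0,1]]]' 35
python3 - <<'E'
from h import *
s=ctrl.observe(); print(s["opening"],s["eef_pos"])
E
```

```text
time: 4.78
eef_pos: [433.3, -196.8, 27.6]
orientation: [3.141, 0.0, 0.959]
wrist_force: [-2.0, 0.6, 9.1]
opening: 52.0
51.96346214160156 [ 433.33314146 -196.83440412   27.59906268]
```

```bash
python3 - <<'E'
from h import *
row([433.3,-196.8,190],55);row([490,0,200],55);row([500,124,200],55)
E
python3 -m creep '[[[0,0,-3,0,0,0,1],[0,0,-3,0,0,0,1],[0,0,-3,0,0,0,1]]]'
```

```text
row [0.0, -0.0, -16.24] [0.0, 0.0, -0.001] mm 162 yaw now 54.9
row [19.37, -6.66, -17.24] [0.0, 0.0, -0.001] mm 268 yaw now 54.9
row [30.09, -12.97, -17.24] [0.0, 0.0, -0.001] mm 370 yaw now 54.9
time: 5.15
eef_pos: [433.2, -196.7, 57.0]
orientation: [3.141, -0.0, 0.959]
wrist_force: [0.6, 0.3, -2.0]
opening: 51.9
```

```bash
python3 -m creep '[[[0,0,-5,0,0,0,1],[0,0,-10,0,0,0,1],[0,0,-14.2,0,0,0,1],[5,-1.7,-14.2,0,0,0,1],[10,-3.5,-14.2,0,0,0,1],[15,-5.2,-14.2,0,0,0,1],[19.4,-6.7,-14.2,0,0,0,1],[24,-9.5,-14.2,0,0,0,1],[28,-11.8,-14.2,0,0,0,1],[30.1,-13,-14.2,0,0,0,1],[30.1,-13,-14.2,0,0,0,1],[30.1,-13,-14.2,0,0,0,1]]]'
python3 - <<'E'
from h import *
s=ctrl.observe(); c=cams.capture("wrist"); cv2.imwrite("pics/w3.png",c["image"]); print(s["time"],proj(c,[420,181,80],s))
E
```

```text
time: 6.65
eef_pos: [499.3, 123.9, 198.5]
orientation: [-3.141, 0.001, 0.959]
wrist_force: [-0.0, 0.0, -1.4]
opening: 52.4
6.65 [258.55768755  62.52419664]
```

View pics/w3.png

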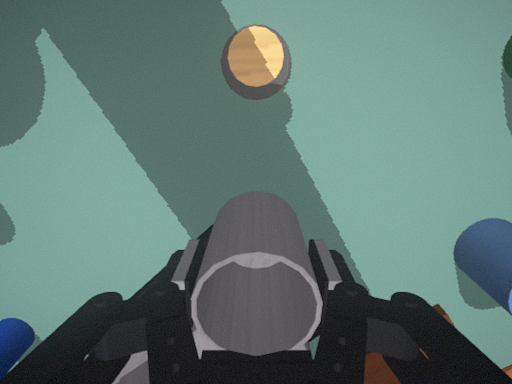

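The stand plate is at about (256,56). The held cup's rim is centred at about (256,306).

```bash
python3 - <<'E'
from h import *
s=ctrl.observe(); c=cams.capture("wrist"); h=cv2.cvtColor(c["image"],cv2.COLOR_BGR2HSV)
m=cv2.inRange(h,(8,70,60),(28,255,255)); m[110:]=0
k=max(cv2.findContours(m,0,1)[0],key=cv2.contourArea); e=cv2.fitEllipse(k); print(e)
st=onz(c,e[0],80,s); print("stand",st, np.linalg.norm(onz(c,(e[0][0]-e[1][0]/2,e[0][1]),80,s)-onz(c,(e[0][0]+e[1][0]/2,e[0][1]),80,s)))
for v in (303,306,309):
  r=onz(c,(256.5,v),s["eef_pos"][2]+42.4,s); print("cup off",r-s["eef_pos"])
p=np.array(s["eef_pos"]);p[2]+=42.4;print(proj(c,p,s))
row([*st[:2],120],55); row([*st[:2],109.5],55)
E
```

```text
((255.40493774414062, 55.64518737792969), (55.39031982421875, 60.1757926940918), 1.6291842460632324)
stand [414.70874901 181.6317712   80.        ] 42.719876892983805
cup off [-1.68024397  0.97051209 42.4       ]
cup off [-0.54007858  0.17245686 42.4       ]
cup off [ 0.6085347  -0.63151146 42.4       ]
[256.93574705 307.16118871]
row [-0.11, -10.28, 7.9] [-0.0, 0.001, -0.002] mm 130 yaw now 54.9
row [-0.11, -10.28, 8.95] [-0.0, 0.001, -0.002] mm 136 yaw now 54.9
```

```bash
python3 -m creep '[[[-0.1,-3,0,0,0,0,1],[-0.1,-6.5,0.5,0,0,0,1],[-0.1,-9,2,0,0,0,1],[-0.1,-10.3,4,0,0,0,1],[-0.1,-10.3,6,0,0,0,1],[-0.1,-10.3,7.5,0,0,0,1],[-0.1,-10.3,8,0,0,0,1],[-0.1,-10.3,8,0,0,0,1],[-0.1,-10.3,8,0,0,0,1]]]'
python3 - <<'E'
from h import *
s=ctrl.observe(); c=cams.capture("scene"); cv2.imwrite("pics/s4.png",cv2.resize(c["image"][110:220,250:390],(763,600),interpolation=cv2.INTER_CUBIC)); c=cams.capture("wrist"); cv2.imwrite("pics/w4.png",c["image"])
E
```

```text
time: 7.88
eef_pos: [415.3, 182.6, 119.8]
orientation: [3.141, -0.001, 0.959]
wrist_force: [0.1, -0.4, -1.6]
opening: 51.9
```

View pics/s4.png

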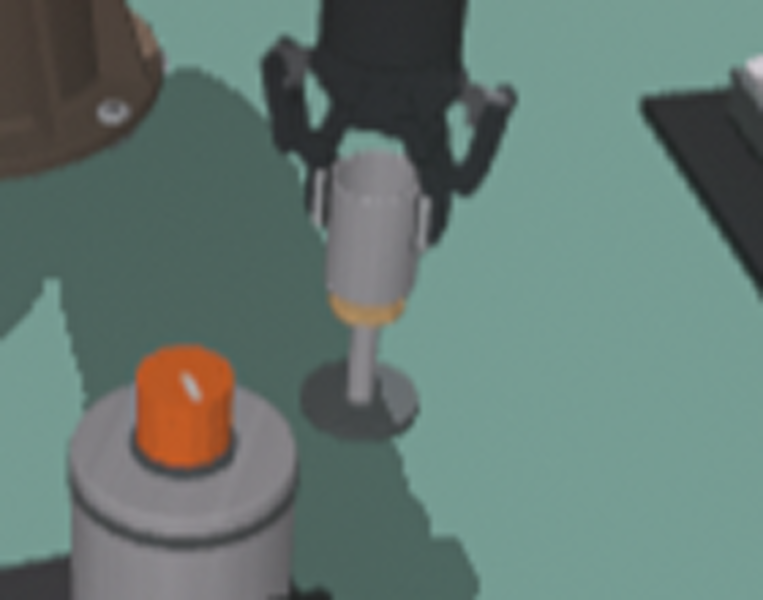

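View pics/w4.png

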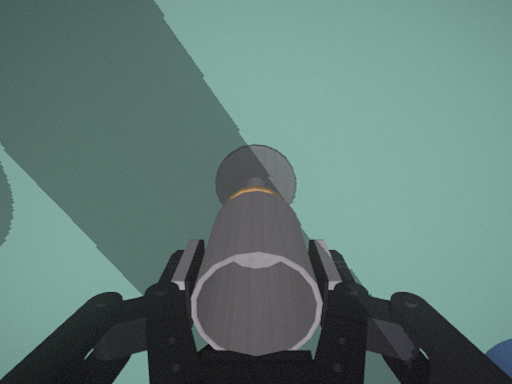

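The scene view shows the cup over the plate and centred sideways. I'll check the plate edge at row 188 in the wrist view for the fore-aft offset.

```bash
python3 - <<'E'
from h import *
s=ctrl.observe(); c=cams.capture("wrist")
ty=Ro.from_euler("xyz",s["orientation"]).as_matrix()[:,1]
e=onz(c,(256,188),80,s); print("plate ctr est",e+22*ty, s["eef_pos"])
e=onz(c,(256,146),3,s); print("foot ctr est",e+35*ty)
row([414.7,181.6,106],55)
E
```

```text
plate ctr est [415.60323523 181.91036827  80.01217729] [415.22166036 182.7114643  119.81470896]
foot ctr est [416.91490315 180.99767615   3.01937296]
row [-0.12, 0.03, 1.37] [0.0, -0.001, -0.001] mm 14 yaw now 54.9
```

```bash
python3 -m creep '[[[0,0,0.5,0,0,0,1],[0,0,0.9,0,0,0,1],[0,0,1.1,0,0,0,1],[0,0,1.2,0,0,0,1],[0,0,1.2,0,0,0,1]]]'
```

```text
time: 8.65
eef_pos: [414.7, 182.6, 107.6]
orientation: [-3.141, 0.0, 0.959]
wrist_force: [-3.7, -2.6, 13.2]
opening: 51.9
```

```bash
python3 -m creep '[[[0,0,0.1,0,0,0,1],[0,0,0.1,0,0,0,1],[0,0,0.1,0,0,0,1]]]'
```

```text
time: 9.02
eef_pos: [414.7, 182.6, 107.5]
orientation: [3.141, -0.0, 0.959]
wrist_force: [-9.3, -4.1, 38.8]
opening: 52.1
```

Contact made. I'll back off 1 mm, then open.

```bash
python3 -m creep '[[[0,0,-0.1,0,0,0,1],[0,0,-0.1,0,0,0,1],[0,0,-0.1,0,0,0,0.5],[0,0,-0.1,0,0,0,0.3],[0,0,-0.1,0,0,0,0],[0,0,-0.1,0,0,0,0],[0,0,-0.1,0,0,0,0],[0,0,-0.1,0,0,0,0],[0,0,-0.1,0,0,0,0]]]'
python3 - <<'E'
from h import *
s=ctrl.observe(); c=cams.capture("wrist"); cv2.imwrite("pics/w5.png",c["image"])
E
```

```text
time: 10.15
eef_pos: [414.8, 182.7, 107.3]
orientation: [-3.142, 0.0, 0.959]
wrist_force: [-0.5, -0.0, 0.0]
opening: 85.3
```

View pics/w5.png

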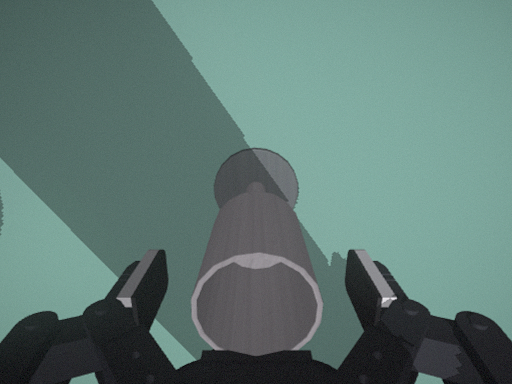

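The cup stands upright on the plate and is released. I'll lift clear and go to above the orange cap.

```bash
python3 - <<'E'
from h import *
row([414.8,182.7,280],55); row([608,36,280],55)
E
python3 -m creep '[[[0,0,-2,0,0,0,0],[0,0,-6,0,0,0,0],[0,0,-11,0,0,0,0],[0,0,-17,0,0,0,0],[0,0,-17,0,0,0,0]]]'
```

```text
row [-0.0, -0.01, -17.27] [0.0, -0.0, -0.001] mm 173 yaw now 54.9
row [-0.91, 24.23, -17.27] [0.0, -0.0, -0.001] mm 298 yaw now 54.9
time: 10.82
eef_pos: [417.0, 183.4, 281.4]
orientation: [3.137, -0.006, 0.959]
wrist_force: [1.0, 0.3, -1.5]
opening: 85.4
```

```bash
python3 -m creep '[[[-0.2,5,0,0,0,0,0],[-0.4,11,0,0,0,0,0],[-0.6,17,0,0,0,0,0],[-0.8,22,0,0,0,0,0],[-0.9,24.2,0,0,0,0,0],[-0.9,24.2,0,0,0,0,0],[-0.9,24.2,0,0,0,0,0]]]'
python3 - <<'E'
from h import *
s=ctrl.observe(); c=cams.capture("wrist"); cv2.imwrite("pics/w6.png",c["image"]); print(s["eef_pos"],s["qpos"])
print(proj(c,[607,36,190],s))
c=cams.capture("top"); cv2.imwrite("pics/t6.png",cv2.resize(c["image"][150:275,185:345],(768,600),interpolation=cv2.INTER_CUBIC))
E
```

```text
time: 11.7
eef_pos: [606.8, 36.8, 276.6]
orientation: [-3.14, 0.001, 0.959]
wrist_force: [0.5, -0.3, -0.2]
opening: 85.5
[606.75518941  36.77341154 276.6227132 ] [ 1.05610290e-02  3.80283573e-01  1.64238208e+00  1.89817294e-04
  1.12045806e+00 -9.48616675e-01]
[256.05747039 195.86313452]
```

View pics/w6.png

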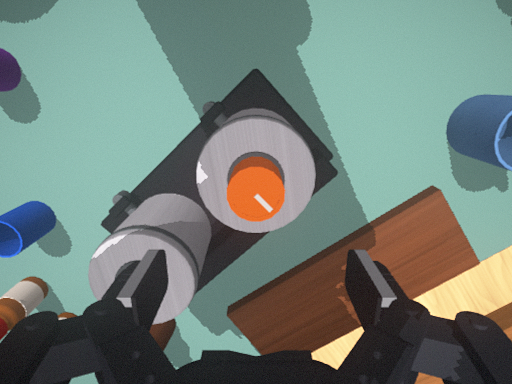

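View pics/t6.png

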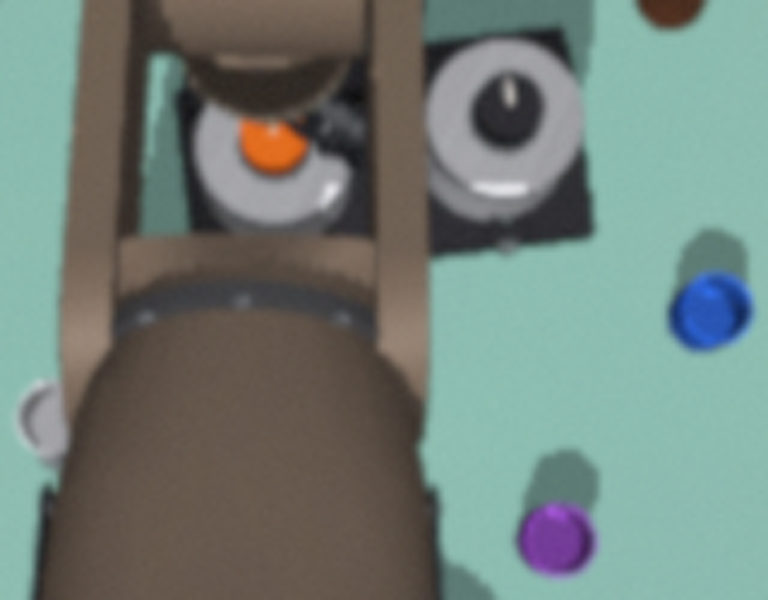

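The wrist view has the orange cap's top centred at (256,194), which matches (606.5,36.5). The pointer runs to (272,212). In the top view the cup is still on the stand at the lower left.

```bash
python3 - <<'E'
from h import *
row([606.5,36.5,159],55)
E
python3 -m creep '[[[0,0,4,0,0,0,0],[0,0,8,0,0,0,0],[0,0,10.5,0,0,0,0],[0,0,11.7,0,0,0,0],[0,0,11.7,0,0,0,0],[0,0,11.7,0,0,0,0]]]'
python3 - <<'E'
from h import *
s=ctrl.observe(); c=cams.capture("wrist"); cv2.imwrite("pics/w7.png",c["image"]); print(s["eef_pos"])
p=np.array(s["eef_pos"]);p[2]=190;print(proj(c,p,s))
E
```

```text
row [-0.06, 0.01, 11.82] [-0.001, 0.0, -0.0] mm 118 yaw now 55.0
time: 12.55
eef_pos: [608.4, 36.5, 161.5]
orientation: [3.14, -0.001, 0.959]
wrist_force: [-0.2, -0.0, 0.4]
opening: 85.3
[608.39490259  36.48674588 161.4830435 ]
[257.01440184 285.36400706]
```

View pics/w7.png

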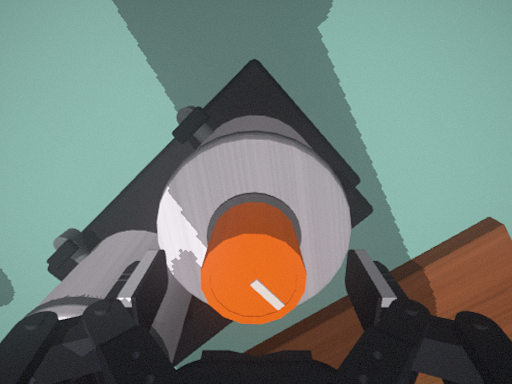

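The cap's top is centred at (254,278) and the tool axis at (257,285), so I'll shift -1 mm in x and -3 mm in y and then grip.

```bash
python3 -m creep '[[[-0.1,-0.3,0.2,0,0,0,0],[-0.1,-0.3,0.2,0,0,0,0],[-0.1,-0.3,0.2,0,0,0,0],[-0.1,-0.3,0.2,0,0,0,1],[-0.1,-0.3,0.2,0,0,0,1],[-0.1,-0.3,0.2,0,0,0,1],[-0.1,-0.3,0.2,0,0,0,1],[-0.1,-0.3,0.2,0,0,0,1],[-0.1,-0.3,0.2,0,0,0,1],[-0.1,-0.3,0.2,0,0,0,1],[-0.1,-0.3,0.2,0,0,0,1]]]' 40
python3 - <<'E'
from h import *
s=ctrl.observe(); print(s["eef_pos"],s["wrist_force"],s["wrist_torque"],s["opening"])
E
```

```text
time: 13.98
eef_pos: [604.8, 37.2, 158.5]
orientation: [3.141, -0.0, 0.959]
wrist_force: [-1.1, -0.3, 6.0]
opening: 44.4
[604.79951333  37.23836053 158.49869802] [-1.10880476 -0.33143197  6.01902767] [-0.00303925  0.23289344  0.01018338] 44.36755679527606
```

```bash
python3 -m creep '[[[0,0,0,0,0,-0.05,1],[0,0,0,0,0,-0.1,1],[0,0,0,0,0,-0.15,1],[0,0,0,0,0,-0.15,1]]]'
python3 - <<'E'
from h import *
s=ctrl.observe(); print(s["eef_pos"],s["wrist_force"],s["wrist_torque"],s["opening"],s["orientation"])
c=cams.capture("wrist"); cv2.imwrite("pics/w8.png",c["image"])
E
```

```text
time: 14.48
eef_pos: [605.0, 37.2, 158.5]
orientation: [3.141, -0.0, 1.109]
wrist_force: [0.0, -0.4, 4.6]
opening: 44.1
[604.99825137  37.19084595 158.47127303] [ 0.01008968 -0.37684052  4.55873763] [-0.01579171 -0.00900942  0.01223386] 44.11082591271648 [ 3.14112571e+00 -2.08883173e-04  1.10877171e+00]
```

View pics/w8.png

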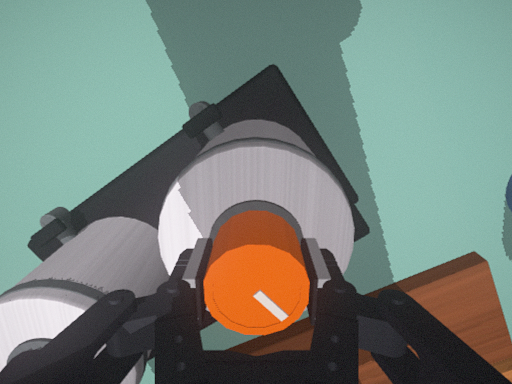

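There is no torque after 8.6° anticlockwise. The pointer stays fixed relative to the gripper (39° in the image both times), so the cap turns with it and this is the loose direction. I'll continue to about 67°.

```bash
python3 -m creep '[[[0,0,0,0,0,-0.12,1],[0,0,0,0,0,-0.24,1],[0,0,0,0,0,-0.36,1],[0,0,0,0,0,-0.48,1],[0,0,0,0,0,-0.6,1],[0,0,0,0,0,-0.72,1],[0,0,0,0,0,-0.84,1],[0,0,0,0,0,-0.95,1],[0,0,0,0,0,-1.03,1],[0,0,0,0,0,-1.03,1],[0,0,0,0,0,-1.03,1]]]'
python3 - <<'E'
from h import *
s=ctrl.observe(); print(s["eef_pos"],s["wrist_force"],s["wrist_torque"],s["opening"],s["orientation"])
c=cams.capture("wrist"); cv2.imwrite("pics/w9.png",c["image"])
E
```

```text
time: 15.9
eef_pos: [605.0, 37.2, 158.5]
orientation: [3.141, 0.0, 2.138]
wrist_force: [0.0, -0.4, 5.0]
opening: 44.4
[605.03427251  37.21746186 158.49976385] [ 0.01405655 -0.35671643  4.99445051] [-0.0190895  -0.02304235  0.05241376] 44.448757121814324 [3.14109513e+00 3.17610735e-04 2.13769306e+00]
```

View pics/w9.png

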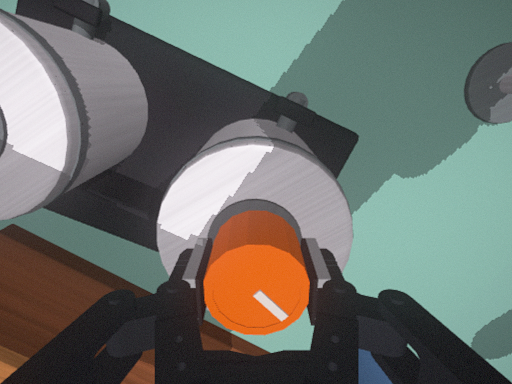

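The cap has followed the gripper through 67.5° and is still seated. I'll lift slowly first.

```bash
python3 -m creep '[[[0,0,-0.3,0,0,0,1],[0,0,-0.6,0,0,0,1],[0,0,-1,0,0,0,1],[0,0,-1,0,0,0,1]]]'
```

```text
time: 16.45
eef_pos: [604.9, 37.2, 168.7]
orientation: [3.141, 0.0, 2.139]
wrist_force: [0.9, 0.6, -1.9]
opening: 44.4
```

```bash
python3 -m creep '[[[0,0,-1,0,0,0,1],[0,0,-2,0,0,0,1],[0,0,-3.5,0,0,0,1],[0,0,-5.5,0,0,0,1],[0,0,-7.5,0,0,0,1],[0,0,-9,0,0,0,1],[0,0,-10,0,0,0,1],[0,0,-10,0,0,0,1],[0,0,-10,0,0,0,1],[0,0,-10,0,0,0,1],[0,0,-10,0,0,0,1]]]'
python3 - <<'E'
from h import *
s=ctrl.observe(); print(s["eef_pos"],s["wrist_force"],s["qvel"])
c=cams.capture("wrist"); cv2.imwrite("pics/w10.png",c["image"])
c=cams.capture("scene"); cv2.imwrite("pics/s10.png",cv2.resize(c["image"][80:270,150:400],(790,600),interpolation=cv2.INTER_CUBIC))
E
```

```text
time: 17.82
eef_pos: [604.6, 37.2, 267.8]
orientation: [-3.141, -0.0, 2.139]
wrist_force: [-0.0, 0.3, -1.2]
opening: 44.2
[604.56399318  37.21080305 267.8412056 ] [-0.03333239  0.26680757 -1.17672146] [-0.00061516 -0.00234394 -0.00145386 -0.00125572  0.0013185  -0.0012236 ]
```

View pics/w10.png

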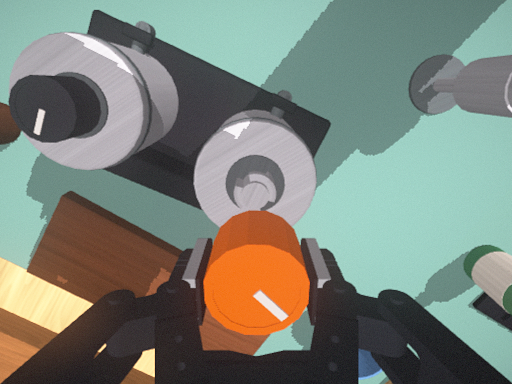

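View pics/s10.png

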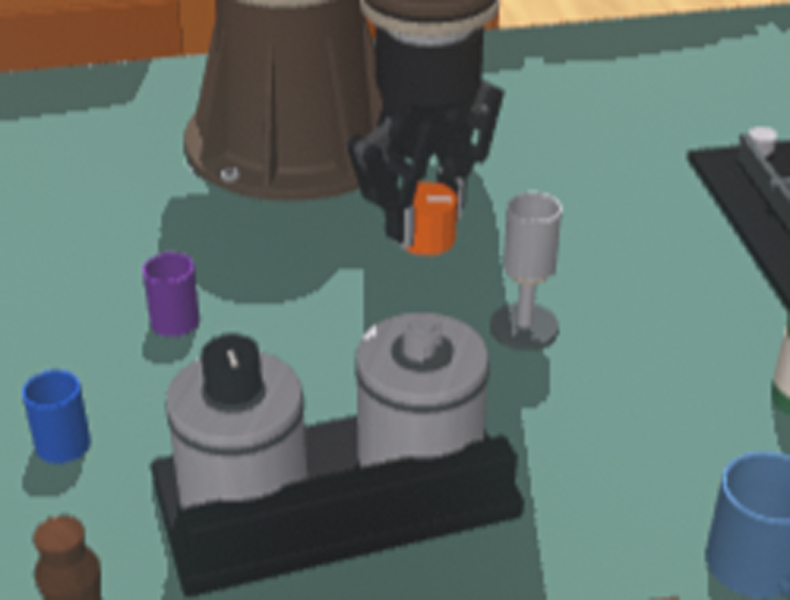

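The cap is held level, 109 mm above its seat, with the bare neck visible at (255,190) in the wrist view. The cup is upright on the stand. I'll hand the job in.

```bash
python3 -c "
from cell import ctrl
print(ctrl.job_done())"
```

```text
the job is handed in; nothing more can be done
None
```

The job is done and handed in at about 18 s of the 66 s allowed; the hand-in reported no verdict.

**Cup:** I stood the steel cup on the stand and let go. The last scene picture shows it upright on the plate. While I held it over the plate, the wrist camera put it within about 1 mm of the plate's centre. I did not measure it again after letting go.

**Orange cap:** It comes loose anticlockwise seen from above, with almost no torque past the 4° block. I turned it about 67°, and the pointer kept its place in the gripper, so it did not slip. I lifted it straight up by 109 mm, so its centre should be about 281 mm above the worktop. It was still held at 44 mm opening, with the arm still and the tool vertical.

**Other things:** The dark cap kept its place and pointer direction, and I saw no bystander or look-alike moved.

**Disagreement:** The scene and top cameras put the cup, the stand and the cap about 4–6 mm farther out in x than the wrist camera did. I used the wrist camera, and the grips and the placing matched it.

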